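# Sort tinning-paste jars by weight from the sloping rack

## Task

The three jars on the sloping rack look alike, but some are used up. One at a time, lift a jar just clear of the rack (a few centimetres), hold it still there for about half a second to feel its weight, and put it where it belongs before taking the next: stand a full jar gently upright on the floor of the aluminium tray, beside the brush, and put an empty one into the red scrap crate. Leave everything else on the bench where it is.

Things in the scene. Friction and masses are not known exactly. Their poses are not given: they have to be found in the camera images.
- jar_a_mid (a point): centre (35 mm above the underside) of one of three like jars: grey body, white label with blue band, orange screw lid, 57 mm diameter, 70 mm high. Its z axis runs to the lid; at the start it leans 30 degrees, lid towards the robot. Full it weighs 380 to 520 g, emptied under 100 g; which and how many are empty is not told. A grip of 30 N across the middle holds it
- jar_b_mid (a point): centre (35 mm above the underside) of one of three like jars: grey body, white label with blue band, orange screw lid, 57 mm diameter, 70 mm high. Its z axis runs to the lid; at the start it leans 30 degrees, lid towards the robot. Full it weighs 380 to 520 g, emptied under 100 g; which and how many are empty is not told. A grip of 30 N across the middle holds it
- jar_c_mid (a point): centre (35 mm above the underside) of one of three like jars: grey body, white label with blue band, orange screw lid, 57 mm diameter, 70 mm high. Its z axis runs to the lid; at the start it leans 30 degrees, lid towards the robot. Full it weighs 380 to 520 g, emptied under 100 g; which and how many are empty is not told. A grip of 30 N across the middle holds it
- rack: green steel rack fixed to the bench, 294 mm wide. Origin under its centre; x points away from the robot. Jar shelf: slopes 30 degrees about y, low in front (-x), places 94 mm apart, 22 mm front lip, 8 mm dividers, 10 mm cheeks (off the slope). Above it a flat shelf with stock, 70 mm deep (front edge at x = -35 mm, 230 to 268 mm over the bench) bars the way straight up: draw jars out along their lean
- tray: shallow aluminium tray fixed to the bench, 250 (x) by 150 (y) by 20 mm high, wall and floor 3 mm. Origin under its centre on the bench. It may stand to the left or to the right of the robot
- tray_free (a point): on the tray's floor (3 mm over the bench) at the centre of its free part, 30 mm from the tray's centre along the tray's x, away from the brush: two jars fit, 45 mm to either side of this point along the tray's x
- crate: red plastic scrap crate fixed to the bench, open at the top, 210 (x) by 160 (y) by 110 mm high, wall and floor 5 mm. Origin under its centre on the bench. It stands on the other side from the tray
- brush: bystander: flux brush (wooden handle, 125 mm long) lying across the near end of the tray: leave it there
- hammer: bystander: hammer, 270 mm long, lying on the bench between the robot and the rack
- spraycan: bystander: blue spray can, 58 mm diameter, 190 mm high, standing behind the rack, to one side
- bottle: bystander: clear plastic bottle, 68 mm diameter, 200 mm high, standing behind the rack, to one side
- bowl: bystander: spun aluminium bowl, 170 mm across, 60 mm high, on the left of the bench
- drum: bystander: brown sanding drum, 60 mm across and 62 mm high with its shank up, on the right of the bench
- pliers: bystander: pliers with orange grips, 165 mm long, lying on the right of the bench
Things that resemble listed ones, but are neither listed nor needed, are in the scene too. Leave any purple or turquoise look-alike of the part that bears jar_a_mid alone.

How it is judged:
By the outcome, as a careful person would: the job done as asked, in the order asked, and still so for the second after the job is handed in, with the robot touching nothing.
It also fails if it takes over 72 s, if anything falls off the work surface, if the arm or the gripper's body presses on something with over 40 N, if the wrist force passes 120 N, or if a joint passes its speed limit or range.

## Robot

A 7-joint arm with a two-finger parallel gripper is mounted at the origin on the work surface. World frame = base frame: x ahead of the robot, y to its left, z up, the work surface at z = 0. Lengths are in m, angles in rad, forces in N, time in s.
With the tool pointing down it reaches from about 0.425 to 0.875 m from the base axis. Payload 4.7 kg.
Tool frame: the origin (TCP) lies at the very end of the fingers, on their centre line; the grasp point (between the pads) lies behind it (ctrl.tcp_to_grasp is the y of the grasp point in the tool frame, in m); y points along the fingers, x is the direction in which the jaws open and shut, and the axes are right-handed (so a half turn about y gives the same grasp; the last joint's range is limited). The gripper opens to 87 mm and grips with 3 to 60 N. Pads are 19 mm wide; open, the fingers measure 117 mm over their backs; the gripper's body (75 mm by 190 mm) begins 51 mm behind the grasp point.
Start: joints at [-1.321, 0.321, -0.07, 1.45, 0.023, 1.371, -0.057], TCP at [0.152, 0.632, 0.223] pointing down, gripper open.
Joint ranges: [-2.86, 2.86], [-0.3, 2.09], [-1.38, 1.24], [0.06, 2.45], [-1.56, 4.7], [0.09, 2.05], [-2.69, 2.69]. Speed limits (rad/s): [2.57, 2.57, 3.14, 3.14, 3.14, 3.14, 3.14].

## Interface

Orientations are given as a rotation vector (axis times angle).
In Python, from bench import ctrl, get_image, workorder gives the robot as it stands.
- The arm moves only by the tool drive_tool, never from a script. Its argument "increments" is text: rows parted by semicolons, each of 5 numbers parted by spaces: the shift along the tool's x, y, z in mm, then the turn about the tool's y in degrees, then the closure in counts, from 0 (fully open) to 255 (shut). In form: tx ty tz yaw fingers; .... A call has 1 to 20 rows; each row shifts and turns the commanded pose from where the row before left it, along the tool's axes as they then stand; what a row does not reach is not made up. A row lasts 1/8 s, in which the tool goes at most 62.5 mm and 10.7 degrees, less where a joint would pass 70% of its speed; a pose out of reach is approached as far as the arm can. A call is refused whole if a number of a shift passes 62.5 or a number of a turn 10.7, either way. A call with a gripper value outside its range is refused whole. The fingers move at their own pace and stop on an object; "squeeze" is the grip in N (left out, the last holds). Time passes only in rows, so rows that do not move let the fingers close. It gives the time, the measured TCP pose, the force and the opening at its end, in the units of the state.
- ctrl.get_state(): the state, without advancing time (a new reading comes with each control period).
- get_image(name): name is "side" or "top" or "wrist"; returns a dict with "img" (400x640x3 uint8, red, green, blue), "mtx" (3x3 intrinsics, pixels), "camera_from_world" (4x4, takes a point from world to camera coordinates). Camera axes: x right, y up, looking along -z (the intrinsics and any distortion apply to the point x, -y, -z); pixel columns grow to the right and rows downward; lengths in m; the calibration is good to about 2 mm. A picture is of the moment at which its call begins. There is no depth.
- workorder.close_job(): hands the job in, once; it reports no verdict.
The state is a dict: "time": time; "joint_positions": joint angles; "qd": joint speeds; "joint_torque": joint torques, N m; "position": TCP position; "tool_rot": TCP orientation; "ft_force": force on the tool from outside, world axes, zero at the start; "torque": the same for the moment, N m; "grip_width": opening from 0.0 (shut) to 1.0 (fully open).
Only numpy, scipy, OpenCV 4.12 (cv2) and the standard library are available. Lean on these libraries where they do the work, as an engineer would, in place of code of your own. Each camera call takes 0.05 s, during which the arm holds its last target.

## Working session

There is one attempt and no reset: what is moved stays moved. The work goes in short steps, Python scripts to look and compute and a tool call to move; the robot and the scene stay as the last step left them, time stands still between calls to the robot, and variables do not carry over. Pictures are saved under pics/ and viewed, and the job is handed in when it is done.

Besides the shell and the picture viewer there is one more tool, called after "Emit:" by a JSON object that holds its "method" and its "body", one argument or row to a line. drive_tool: Moves the arm, as the interface text tells. Its arguments: {"type":"object","properties":{"increments":{"type":"string"},"squeeze":{"type":"number"}},"required":["increments"]}

```bash
ls; mkdir -p pics
python3 - <<'E'
from bench import ctrl,get_image
import cv2
print(ctrl.get_state(), ctrl.tcp_to_grasp)
for n in ["side","top","wrist"]:
    d=get_image(n); cv2.imwrite(f"pics/{n}0.png",d["img"][:,:,::-1]); print(n,d["mtx"].tolist(),d["camera_from_world"].round(4).tolist(),[k for k in d])
E
```

```text
pics
{'time': 0.0, 'joint_positions': array([-1.32092128,  0.32181895, -0.07010373,  1.45163162,  0.02258618,
        1.37078274, -0.0568729 ]), 'qd': array([ 0.00058756,  0.00058062, -0.00170473,  0.00096814,  0.00069847,
        0.00083924, -0.00138926]), 'joint_torque': array([-6.61266840e-04, -4.91284633e+01, -4.04070541e-01, -3.12528384e+01,
       -6.37957896e-02,  4.37191164e-02,  1.72622158e-04]), 'position': array([0.15174562, 0.6314943 , 0.22148605]), 'tool_rot': array([-1.31275787, -1.03283654,  1.03518728]), 'ft_force': array([-0.49777301,  0.01076673,  0.93861703]), 'torque': array([-0.01564384, -0.01817347, -0.00100352]), 'grip_width': 0.9962047388090476} -0.0187
side [[497.00865138383347, 0.0, 329.37629109877986], [0.0, 497.00865138383347, 200.06372312526503], [0.0, 0.0, 1.0]] [[0.782, -0.6232, -0.0071, -0.4528], [0.4343, 0.5368, 0.7234, -0.2659], [-0.447, -0.5688, 0.6904, -1.4203], [0.0, 0.0, 0.0, 1.0]] ['img', 'mtx', 'camera_from_world']
top [[372.3514614274034, 0.0, 322.0281262186161], [0.0, 372.3514614274034, 199.69978219510097], [0.0, 0.0, 1.0]] [[0.034, -0.9994, -0.003, -0.0838], [0.9741, 0.0325, 0.2239, -0.5286], [-0.2236, -0.0105, 0.9746, -0.9286], [0.0, 0.0, 0.0, 1.0]] ['img', 'mtx', 'camera_from_world']
wrist [[315.26158982951927, 0.0, 315.643611339069], [0.0, 315.26158982951927, 199.50796720639514], [0.0, 0.0, 1.0]] [[0.234, 0.9722, -0.0017, -0.6489], [-0.9318, 0.2238, -0.2856, 0.0334], [-0.2773, 0.0685, 0.9583, -0.3911], [0.0, 0.0, 0.0, 1.0]] ['img', 'mtx', 'camera_from_world']
```

View pics/side0.png

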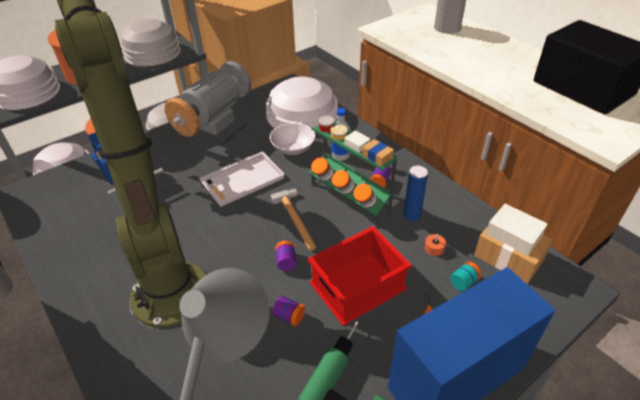

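View pics/top0.png

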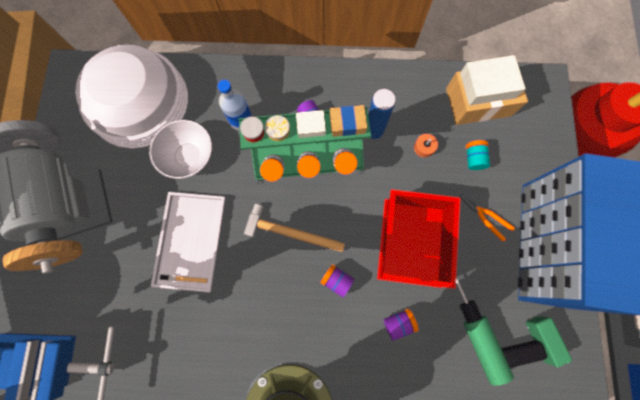

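View pics/wrist0.png

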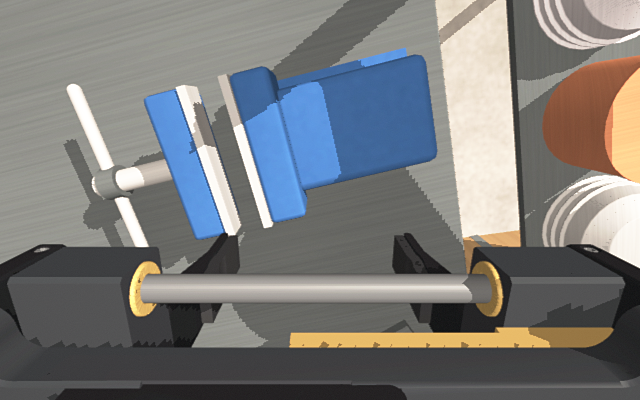

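The rack shows three grey jars with orange lids: top view (271,168), (309,166) and (345,161); side view (320,166), (341,180) and (363,193). Look-alikes in the top view: purple at (338,280), (402,323) and (307,107), turquoise at (477,153). The tool can only yaw, so I'll look at the geometry more closely.

```bash
cat > h.py <<'E'
import numpy as np,cv2
from scipy.spatial.transform import Rotation as R
from bench import ctrl,get_image
def ray(d,u,v):
    M=d["camera_from_world"];K=d["mtx"];Rm=M[:3,:3]
    c=-Rm.T@M[:3,3]; q=np.array([(u-K[0,2])/K[0,0],-(v-K[1,2])/K[1,1],-1.0])
    w=Rm.T@q; return c,w/np.linalg.norm(w)
def plane(d,u,v,z):
    c,w=ray(d,u,v); return c+w*(z-c[2])/w[2]
def tri(d1,p1,d2,p2):
    c1,w1=ray(d1,*p1);c2,w2=ray(d2,*p2)
    A=np.stack([w1,-w2],1);s=np.linalg.lstsq(A,c2-c1,rcond=None)[0]
    a=c1+w1*s[0];b=c2+w2*s[1];return (a+b)/2,np.linalg.norm(a-b)
def proj(d,p):
    q=d["camera_from_world"]@np.append(p,1);K=d["mtx"]
    return np.array([K[0,0]*q[0]/-q[2]+K[0,2],-K[1,1]*q[1]/-q[2]*1+K[1,2]]) 
def crop(d,x0,y0,x1,y1,s,name):
    cv2.imwrite(name,cv2.resize(d["img"][y0:y1,x0:x1,::-1],None,fx=s,fy=s,interpolation=cv2.INTER_CUBIC))
def blobs(d,lo,hi,amin=30):
    m=cv2.inRange(cv2.cvtColor(d["img"],cv2.COLOR_RGB2HSV),lo,hi)
    n,l,s,c=cv2.connectedComponentsWithStats(m); return [(c[i].round(1).tolist(),s[i].tolist()) for i in range(1,n) if s[i][4]>amin],m
def st():
    s=ctrl.get_state();r=R.from_rotvec(s["tool_rot"]).as_matrix()
    print("t",round(s["time"],2),"pos",(s["position"]*1000).round(1),"f",s["ft_force"].round(2),"w",round(s["grip_width"],3));print(r.round(3));return s,r
E
python3 - <<'E'
from h import *
s,r=st()
a=get_image("top");b=get_image("side")
crop(a,225,90,385,190,5,"pics/ta.png");crop(b,290,110,430,220,5,"pics/sa.png");crop(a,140,180,240,300,5,"pics/tt.png");crop(a,370,180,470,295,5,"pics/tc.png")
print(blobs(a,(5,170,120),(20,255,255))[0]);print(blobs(b,(5,170,120),(20,255,255))[0])
E
```

```text
t 0.15 pos [151.8 631.6 221.7] f [-0.14 -0.42 -0.21] w 0.998
[[ 0.234 -0.    -0.972]
 [ 0.972 -0.001  0.234]
 [-0.001 -1.    -0.   ]]
[([134.2, 15.8], [118, 0, 34, 39, 307]), ([152.0, 15.5], [138, 0, 25, 40, 280]), ([166.8, 4.6], [159, 0, 16, 12, 115]), ([182.7, 5.6], [178, 0, 11, 12, 75]), ([202.0, 4.8], [192, 0, 20, 11, 133]), ([239.6, 3.9], [223, 0, 34, 10, 220]), ([271.7, 6.1], [264, 0, 16, 16, 162]), ([288.1, 13.9], [283, 0, 12, 28, 192]), ([308.5, 16.2], [298, 0, 18, 40, 364]), ([344.9, 18.7], [327, 0, 37, 45, 821]), ([380.6, 22.4], [362, 0, 37, 46, 810]), ([412.9, 13.6], [401, 0, 24, 31, 321]), ([298.8, 24.2], [297, 17, 5, 15, 40]), ([634.0, 100.5], [627, 92, 13, 16, 149]), ([425.2, 145.4], [415, 134, 22, 22, 318]), ([476.4, 142.8], [466, 140, 22, 8, 91]), ([345.4, 162.6], [334, 152, 23, 22, 404]), ([308.4, 166.0], [297, 155, 23, 23, 411]), ([271.2, 169.6], [260, 159, 23, 22, 408]), ([493.7, 221.7], [477, 207, 38, 34, 401]), ([327.3, 274.6], [321, 265, 14, 20, 107]), ([412.0, 319.7], [405, 309, 14, 23, 121])]
[([61.3, 57.6], [49, 32, 27, 51, 347]), ([427.8, 115.1], [359, 41, 141, 154, 8097]), ([544.7, 184.0], [489, 118, 120, 135, 6091]), ([89.8, 127.1], [87, 121, 8, 12, 53]), ([319.1, 165.4], [311, 157, 17, 18, 227]), ([485.3, 182.1], [481, 169, 10, 29, 77]), ([340.1, 178.7], [332, 171, 17, 17, 234]), ([378.5, 179.8], [370, 175, 16, 12, 118]), ([362.4, 192.5], [354, 184, 18, 18, 259]), ([434.7, 245.3], [425, 235, 20, 20, 272]), ([283.4, 243.0], [276, 241, 18, 7, 46]), ([475.1, 267.7], [467, 262, 14, 16, 61]), ([296.9, 314.2], [291, 304, 13, 21, 179])]
```

View pics/ta.png

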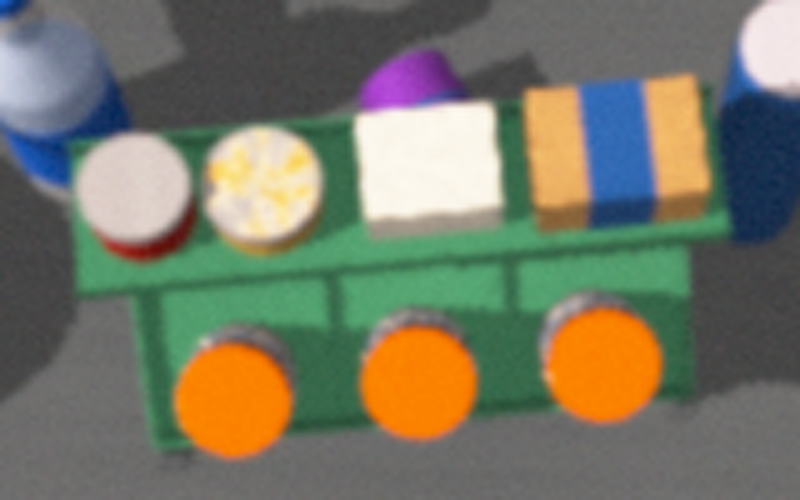

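View pics/sa.png

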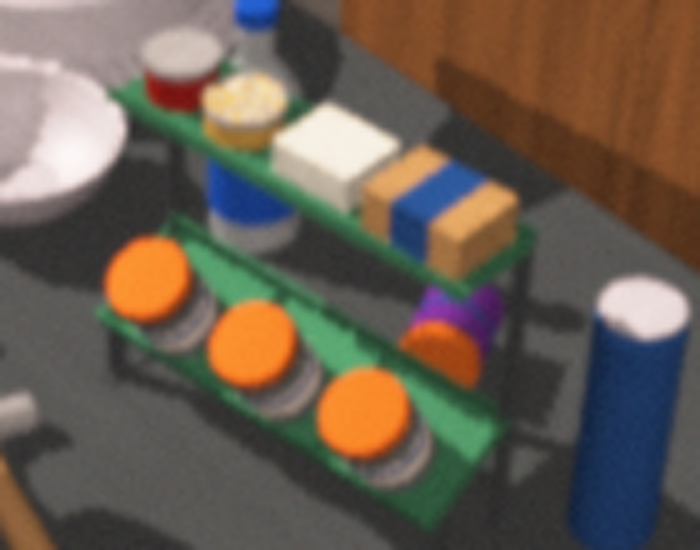

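View pics/tt.png

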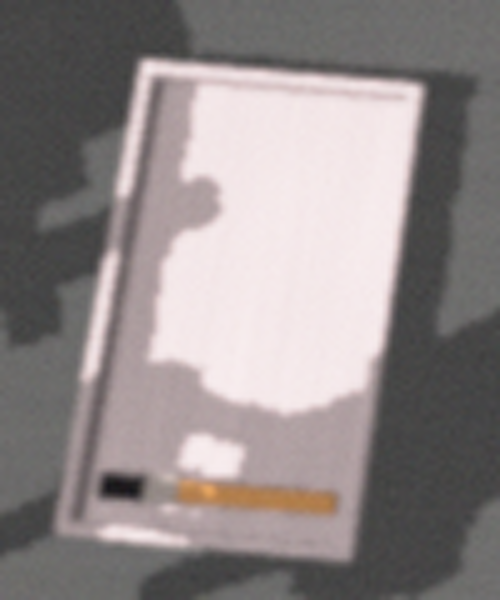

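View pics/tc.png

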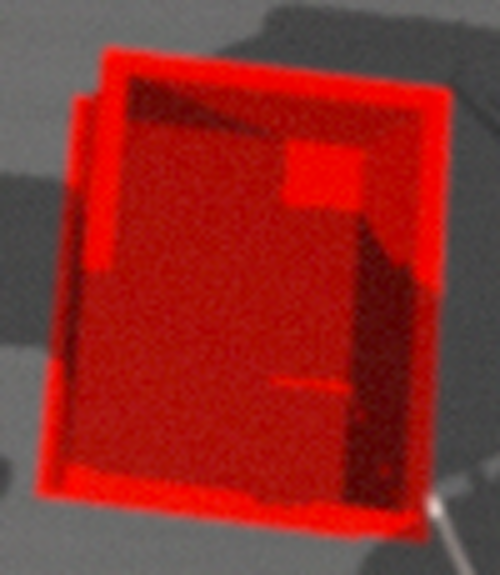

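Run:
```python
from h import *
a=get_image("top");b=get_image("side")
T=[(271.2,169.6),(308.4,166.0),(345.4,162.6)];S=[(319.1,165.4),(340.1,178.7),(362.4,192.5)]
L=[]
for t,s in zip(T,S):
    p,e=tri(a,t,b,s);L.append(p);print("lid",(p*1000).round(1),"gap",round(e*1000,1))
L=np.array(L);print(np.linalg.norm(np.diff(L,axis=0),axis=1))
v=L[0]-L[2];yaw=np.arctan2(-v[0],v[1]);print("rack yaw deg",np.degrees(yaw))
ax=np.array([-.5*np.cos(yaw),-.5*np.sin(yaw),.866])
print("mids",((L-ax*.035)*1000).round(1))
def rect(c,z):
    P=np.array([plane(a,u,v,z) for u,v in c]);print((P*1000).round(1).tolist(),[round(1000*np.linalg.norm(P[i]-P[(i+1)%4])) for i in range(4)])
    f=P[0]+P[1]-P[2]-P[3];g=P[0]+P[3]-P[1]-P[2]
    print("centre",(P.mean(0)*1000).round(1),"yaw",np.degrees(np.arctan2(f[1],f[0])),np.degrees(np.arctan2(-g[0],g[1])))
rect([(168.6,192.2),(225,197),(210.6,292),(151.4,286.6)],.02)
rect([(391,189.4),(460.4,198),(455.6,288),(378,279)],.11)
# rack top shelf front edge: crop (78,293),(728,235)
for u,v in [(240.6,148.6),(370.6,137)]: print("shelf edge z268",(plane(a,u,v,.268)*1000).round(1))
```

```text
lid [589.5  64.7 123.7] gap 1.6
lid [602.4 -28.7 122.2] gap 2.0
lid [ 614.6 -122.3  122.2] gap 1.7
[0.09426613 0.09442648]
rack yaw deg 7.668937680660541
mids [[ 606.8   67.    93.4]
 [ 619.7  -26.4   91.8]
 [ 632.  -120.    91.9]]
[[547.5, 361.6, 20.0], [539.0, 203.5, 20.0], [282.8, 217.6, 20.0], [291.3, 374.5, 20.0]] [158, 257, 157, 257]
centre [415.2 289.3  20. ] yaw -3.0198606818950164 -3.068760172151951
[[552.2, -240.1, 110.0], [535.6, -414.3, 110.0], [314.4, -392.1, 110.0], [329.1, -207.3, 110.0]] [175, 222, 185, 225]
centre [ 432.8 -313.4  110. ] yaw -7.0595577454888225 -4.980004815827464
shelf edge z268 [590.2 110.6 268. ]
shelf edge z268 [ 626.  -168.5  268. ]
```

Run:
```python
from h import *
a=get_image("top");b=get_image("side")
print(ray(a,320,200),ray(b,320,200))
for n,t,s in [("shelfFL",(240.6,148.6),(312.4,128.6)),("shelfFR",(370.6,137),(382.4,168.6)),("shelfBR",(368,107.3),(396.8,157)),("lipL",(256.6,179.6),(309.8,172.8)),("lipR",(363.4,169.2),(376.5,215))]:
    p,e=tri(a,t,b,s);print(n,(p*1000).round(1),round(e*1000,1))
for u,v in [(240.6,148.6),(370.6,137)]:
  for z in (.23,.25): print("shelf edge",z,(plane(a,u,v,z)*1000).round(1))
```

```text
(array([ 0.31010859, -0.07637686,  1.02314372]), array([ 0.22267548,  0.01595526, -0.97476205])) (array([-0.16526768, -0.94730676,  1.16975034]), array([ 0.43223956,  0.58050098, -0.69006346]))
shelfFL [604.3 118.6 233.6] 2.7
shelfFR [ 639.6 -172.6  237.5] 1.8
shelfBR [ 707.3 -164.8  242.8] 2.6
lipL [580.3 110.1  65.8] 2.6
lipR [ 623.5 -176.7   57.9] 7.1
shelf edge 0.23 [604.3 120.  230. ]
shelf edge 0.25 [596.9 115.1 250. ]
shelf edge 0.23 [ 641.9 -173.2  230. ]
shelf edge 0.25 [ 633.5 -170.7  250. ]
```

Emit:
{"method": "drive_tool", "body": {
  "increments": "0 -50 0 -10.6 0;0 -50 0 -10.6 0;-46.6 -10 -28.1 0 0;-46.6 -10 -28.1 0 0;-46.6 -10 -28.1 0 0;-46.6 -10 -28.1 0 0;-46.6 -10 -28.1 0 0;-46.6 -10 -28.1 0 0;-46.6 -10 -28.1 0 0;-46.6 -10 -28.1 0 0;-46.6 -10 -28.1 0 0;-46.6 -10 -28.1 0 0;-46.6 -10 -28.1 0 0;-46.6 -10 -28.1 0 0;-46.6 -10 -28.1 0 0"
}}

```text
time: 2.33
position: [0.5958, 0.0793, 0.4533]
tool_rot: [-1.143, -1.309, 1.307]
ft_force: [-0.3, 0.2, -0.1]
grip_width: 1.003
```

Run:
```python
from h import *
s,r=st();print(s["joint_positions"].round(3))
w=get_image("wrist");c,_=ray(w,315,200);print("cam in tool",r.T@(c-s["position"]))
cv2.imwrite("pics/w1.png",w["img"][:,:,::-1])
cv2.imwrite("pics/s1.png",get_image("side")["img"][:,:,::-1])
```

```text
t 2.33 pos [595.8  79.3 453.3] f [-0.3   0.23 -0.15] w 1.003
[[-0.134  0.001 -0.991]
 [ 0.991  0.001 -0.134]
 [ 0.    -1.    -0.001]]
[-0.531  0.223  0.461  1.143 -0.102  1.796  1.603]
cam in tool [ 0.00020134 -0.16167723  0.0794431 ]
```

View pics/w1.png

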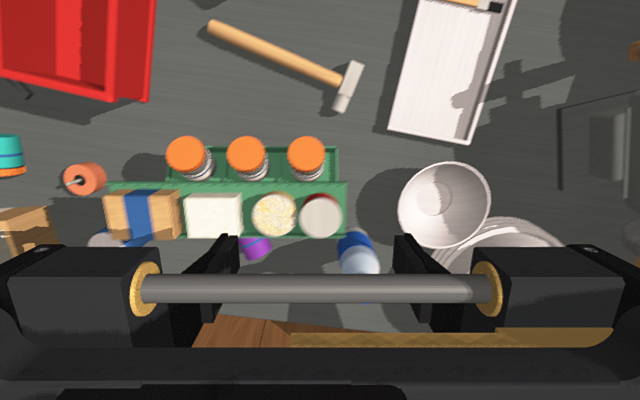

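View pics/s1.png

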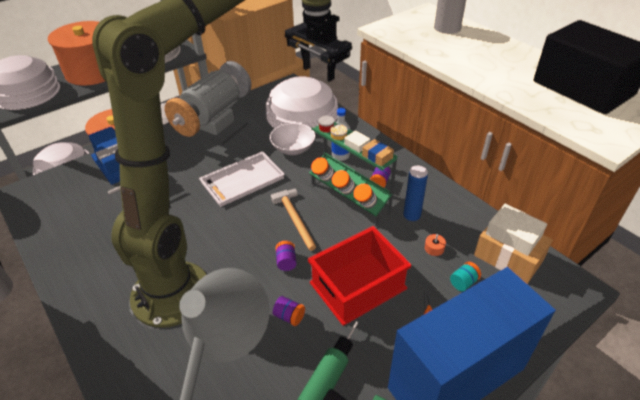

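Camera sits on the robot side of the gripper. The overhanging shelf blocks a vertical tool: the jar centre is under the shelf edge. So I need to know how the arm treats orientation at its reach limit, and I'll probe that in free space above the rack.

Emit:
{"method": "drive_tool", "body": {
  "increments": "0 0 -60 0 0;0 0 -60 0 0;0 0 -60 0 0;0 0 -60 0 0;0 0 -60 0 0;0 0 -60 0 0"
}}

```text
time: 3.18
position: [0.8485, 0.1162, 0.4146]
tool_rot: [-1.204, -1.373, 1.254]
ft_force: [-0.8, 0.2, -0.4]
grip_width: 1.003
```

Run:
```python
from h import *
s,r=st();print(s["joint_positions"].round(3))
```

```text
t 3.17 pos [848.5 116.2 414.6] f [-0.79  0.16 -0.41] w 1.003
[[-0.128  0.087 -0.988]
 [ 0.992  0.015 -0.127]
 [ 0.003 -0.996 -0.088]]
[-0.194  0.985  0.938  0.064 -0.908  2.03   1.564]
```

Emit:
{"method": "drive_tool", "body": {
  "increments": "0 0 50 0 0;0 0 50 0 0"
}}

```text
time: 3.42
position: [0.7986, 0.1138, 0.4198]
tool_rot: [-1.228, -1.372, 1.25]
ft_force: [0.5, 1.5, 2.0]
grip_width: 0.998
```

Run:
```python
from h import *
s,r=st();print(s["joint_positions"].round(3))
```

```text
t 3.42 pos [798.6 113.8 419.8] f [0.48 1.46 2.01] w 0.998
[[-0.119  0.101 -0.988]
 [ 0.993  0.003 -0.12 ]
 [-0.01  -0.995 -0.101]]
[-0.525  0.777  1.073  0.622 -0.74   1.864  1.751]
```

Emit:
{"method": "drive_tool", "body": {
  "increments": "0 0 40 0 0;0 0 0 0 0;0 0 0 0 0"
}}

```text
time: 3.8
position: [0.7589, 0.1113, 0.4186]
tool_rot: [-1.225, -1.377, 1.248]
ft_force: [1.1, 0.3, -0.6]
grip_width: 1.001
```

Run:
```python
from h import *
s,r=st();print(s["joint_positions"].round(3))
```

```text
t 3.8 pos [758.9 111.3 418.6] f [ 1.12  0.33 -0.64] w 1.001
[[-0.122  0.103 -0.987]
 [ 0.993  0.007 -0.121]
 [-0.006 -0.995 -0.103]]
[-0.667  0.684  1.125  0.825 -0.666  1.801  1.798]
```

Orientation reached at the limit is kept as the commanded one afterwards, so leaning the tool along the jars' lean is possible. I'll repeat the push.

Emit:
{"method": "drive_tool", "body": {
  "increments": "0 0 -60 0 0;0 0 -60 0 0;0 0 -60 0 0;0 0 -60 0 0;0 0 -60 0 0;0 0 -60 0 0;0 0 -60 0 0"
}}

```text
time: 4.68
position: [0.963, 0.1209, 0.3931]
tool_rot: [-1.388, -1.538, 1.085]
ft_force: [-0.1, 0.2, -0.2]
grip_width: 0.998
```

Run:
```python
from h import *
s,r=st();print(s["joint_positions"].round(3))
```

```text
t 4.67 pos [963.  120.9 393.1] f [-0.13  0.25 -0.19] w 0.998
[[-0.098  0.327 -0.94 ]
 [ 0.995  0.038 -0.09 ]
 [ 0.007 -0.944 -0.329]]
[-0.182  1.045  1.219  0.057 -1.187  1.74   1.547]
```

```bash
cat >> h.py <<'E'
def go(*targets,mx=55):
    """print tool-axis shifts (mm) from the measured pose through world TCP targets (mm)"""
    s=ctrl.get_state();r=R.from_rotvec(s["tool_rot"]).as_matrix();p=s["position"]*1000
    for t in targets:
        d=r.T@(np.array(t)-p);n=int(np.ceil(np.linalg.norm(d)/mx));print("tool d",d.round(1),"rows",n,"each",(d/n).round(1));p=np.array(t)
E
python3 - <<'E'
from h import *
go((800,95,420),(530,60,420),(570.3,61.9,150.2))
E
```

```text
tool d [ -9.7 -79.7 146.6] rows 4 each [ -2.4 -19.9  36.7]
tool d [ -8.5 -89.7 256.9] rows 5 each [ -1.7 -17.9  51.4]
tool d [ -3.8 268.   50.8] rows 5 each [-0.8 53.6 10.2]
```

Emit:
{"method": "drive_tool", "body": {
  "increments": "-2.4 -20 36.7 -2 35;-2.4 -20 36.7 0 35;-2.4 -20 36.7 0 35;-2.4 -20 36.7 0 35;-2 -18 51.4 0 35;-2 -18 51.4 0 35;-2 -18 51.4 0 35;-2 -18 51.4 0 35;-2 -18 51.4 0 35;0 0 0 0 35"
}}

```text
time: 5.92
position: [0.5714, 0.068, 0.4291]
tool_rot: [-1.389, -1.558, 1.096]
ft_force: [0.0, 0.2, 0.4]
grip_width: 0.862
```

Run:
```python
from h import *
s,r=st();print(s["joint_positions"].round(3))
print(np.degrees(np.arcsin(np.linalg.norm(r[:2,1]))),np.degrees(np.arctan2(r[1,1],r[0,1])),np.degrees(np.arctan2(r[1,0],r[0,0])))
m=np.array([606.8,67,93.4]);ax=np.array([-.4955,-.067,.866])
for k in (86,6): t=m+k*ax+18.7*r[:,1];print(t.round(1));
go(m+86*ax+18.7*r[:,1],m+6*ax+18.7*r[:,1])
```

```text
t 5.92 pos [571.4  68.  429.1] f [0.02 0.18 0.39] w 0.862
[[-0.115  0.337 -0.935]
 [ 0.993  0.038 -0.108]
 [-0.001 -0.941 -0.339]]
[-1.286 -0.295  0.868  1.602  0.326  1.398  1.282]
19.810303987202676 6.416460624378283 96.5915359029536
[570.5  61.9 150.3]
[610.1  67.3  81. ]
tool d [ -5.6 261.8  96. ] rows 6 each [-0.9 43.6 16. ]
tool d [  0.9  78.7 -14.1] rows 2 each [ 0.4 39.4 -7.1]
```

Emit:
{"method": "drive_tool", "body": {
  "increments": "-1 43.6 16 0 35;-1 43.6 16 0 35;-1 43.6 16 0 35;-1 43.6 16 0 35;-1 43.6 16 0 35;-1 43.6 16 0 35;0 0 0 0 35"
}}

```text
time: 6.8
position: [0.5709, 0.0537, 0.1476]
tool_rot: [-1.395, -1.543, 1.092]
ft_force: [-0.3, -1.0, 0.0]
grip_width: 0.863
```

Run:
```python
from h import *
s,r=st();print(s["joint_positions"].round(3))
m=np.array([606.8,67,93.4]);ax=np.array([-.4955,-.067,.866])
go(m+6*ax+18.7*r[:,1])
crop(get_image("side"),230,60,430,220,4,"pics/s2.png");crop(get_image("top"),180,60,380,200,4,"pics/t2.png")
cv2.imwrite("pics/w2.png",get_image("wrist")["img"][:,:,::-1])
```

```text
t 6.8 pos [570.9  53.7 147.6] f [-0.3  -1.    0.01] w 0.863
[[-0.102  0.333 -0.937]
 [ 0.995  0.032 -0.097]
 [-0.002 -0.942 -0.334]]
[-1.253 -0.131  1.06   2.075  0.198  0.798  1.381]
tool d [  9.6  76.2 -15.7] rows 2 each [ 4.8 38.1 -7.8]
```

View pics/s2.png

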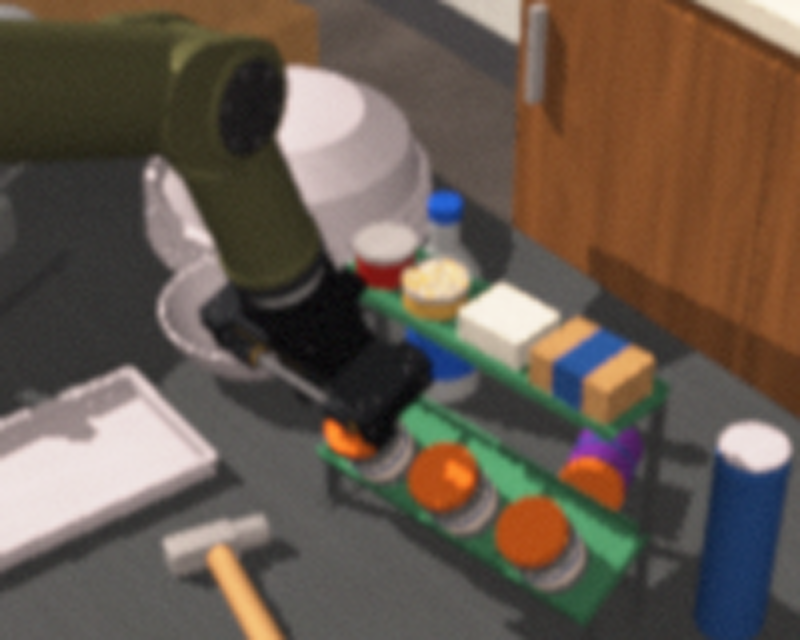

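View pics/w2.png

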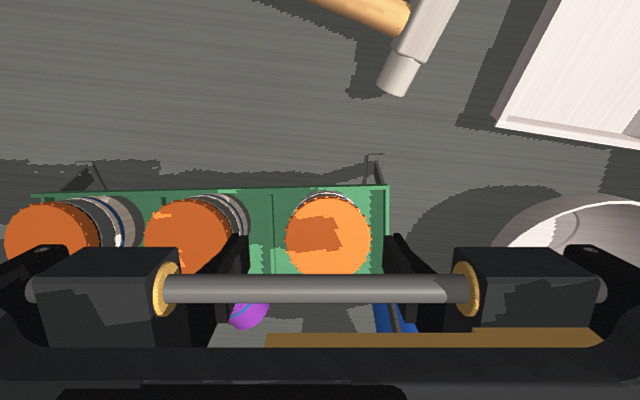

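View pics/t2.png

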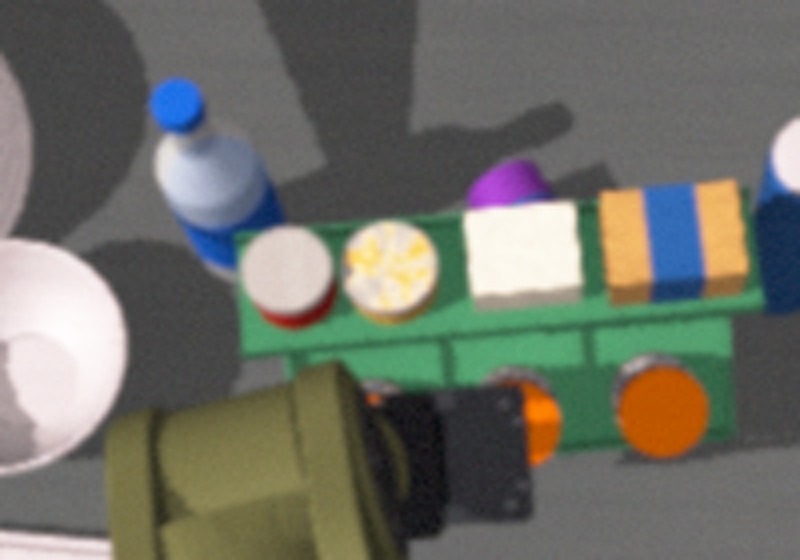

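The side crop shows the gripper above jar a, lid at (345,437). The wrist view shows that lid at (328,235), with the finger midline near column 319. I'll correct about 9 mm along tool x, then slide in along the lean.

Emit:
{"method": "drive_tool", "body": {
  "increments": "9 0 0 -1.5 35;0 20 -4 0 35;0 20 -4 0 35;0 20 -4 0 35;0 16 -3.5 0 35;0 0 0 0 35"
}}

```text
time: 7.7
position: [0.61, 0.0717, 0.082]
tool_rot: [-1.38, -1.57, 1.117]
ft_force: [-0.3, 0.1, 0.1]
grip_width: 0.864
```

Run:
```python
from h import *
s,r=st()
m=np.array([606.8,67,93.4]);ax=np.array([-.4955,-.067,.866])
go(m+6*ax+18.7*r[:,1])
crop(get_image("side"),230,60,430,220,4,"pics/s3.png")
cv2.imwrite("pics/w3.png",get_image("wrist")["img"][:,:,::-1])
```

```text
t 7.7 pos [610.   71.7  82. ] f [-0.25  0.13  0.14] w 0.864
[[-0.135  0.334 -0.933]
 [ 0.991  0.036 -0.13 ]
 [-0.009 -0.942 -0.336]]
tool d [-4.4  0.8  0.9] rows 1 each [-4.4  0.8  0.9]
```

View pics/s3.png

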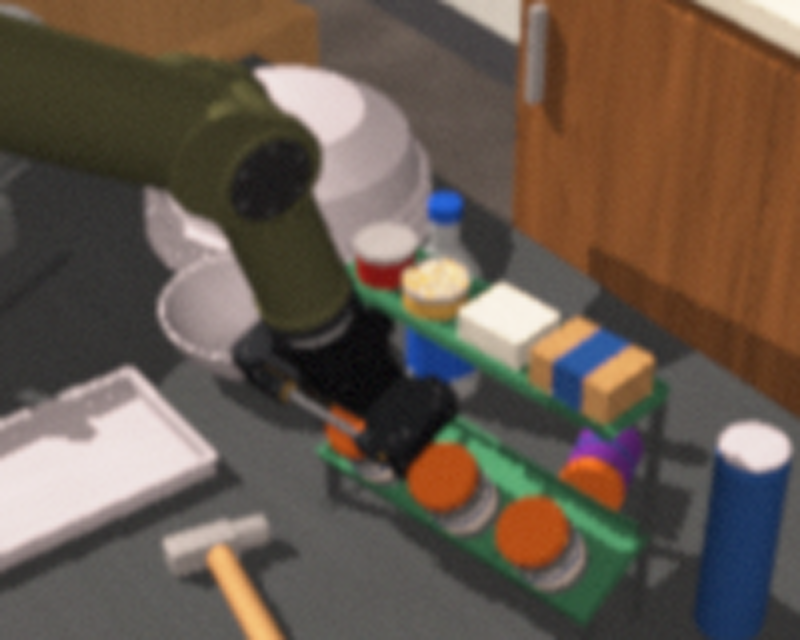

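View pics/w3.png

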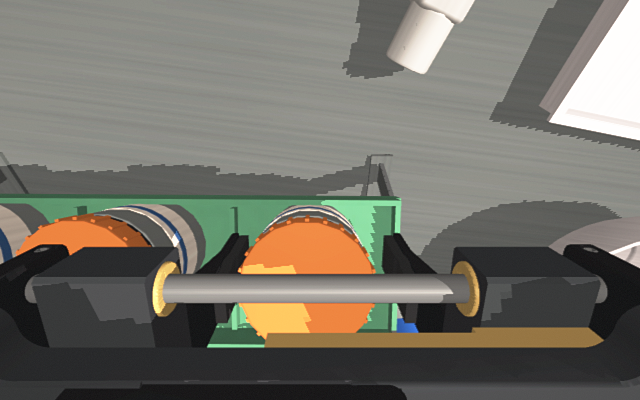

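Emit:
{"method": "drive_tool", "body": {
  "increments": "-4.4 0 0 0.7 35;0 0 0 0 255;0 0 0 0 255;0 0 0 0 255;0 0 0 0 255;0 0 0 0 255",
  "squeeze": 30
}}

```text
time: 8.55
position: [0.6104, 0.0671, 0.0824]
tool_rot: [-1.385, -1.561, 1.103]
ft_force: [-2.9, 1.5, 5.1]
grip_width: 0.646
```

Run:
```python
from h import *
s,r=st()
ax=np.array([-.4955,-.067,.866]);go(s["position"]*1000+50*ax)
```

```text
t 8.55 pos [610.4  67.1  82.4] f [-2.92  1.48  5.12] w 0.646
[[-0.122  0.334 -0.934]
 [ 0.993  0.038 -0.116]
 [-0.003 -0.942 -0.337]]
tool d [ -0.4 -49.2   9. ] rows 1 each [ -0.4 -49.2   9. ]
```

Emit:
{"method": "drive_tool", "body": {
  "increments": "0 -10 1.8 0 255;0 -13 2.4 0 255;0 -13 2.4 0 255;0 -13 2.4 0 255;0 0 0 0 255;0 0 0 0 255;0 0 0 0 255;0 0 0 0 255;0 0 0 0 255;0 0 0 0 255"
}}

```text
time: 9.8
position: [0.5855, 0.0635, 0.1251]
tool_rot: [-1.386, -1.561, 1.104]
ft_force: [0.5, -0.1, -3.1]
grip_width: 0.647
```

Run:
```python
from h import *
for i in range(1): s,r=st();print(s["joint_positions"].round(3))
crop(get_image("side"),230,60,430,220,4,"pics/s4.png");st()
```

```text
t 9.8 pos [585.5  63.5 125.1] f [ 0.51 -0.13 -3.13] w 0.647
[[-0.121  0.334 -0.935]
 [ 0.993  0.037 -0.116]
 [-0.004 -0.942 -0.336]]
[-1.33  -0.004  1.184  2.07   0.024  0.73   1.533]
t 9.85 pos [585.5  63.5 125.2] f [-1.27  0.05 -3.82] w 0.649
[[-0.121  0.334 -0.935]
 [ 0.993  0.037 -0.116]
 [-0.004 -0.942 -0.336]]
```

View pics/s4.png

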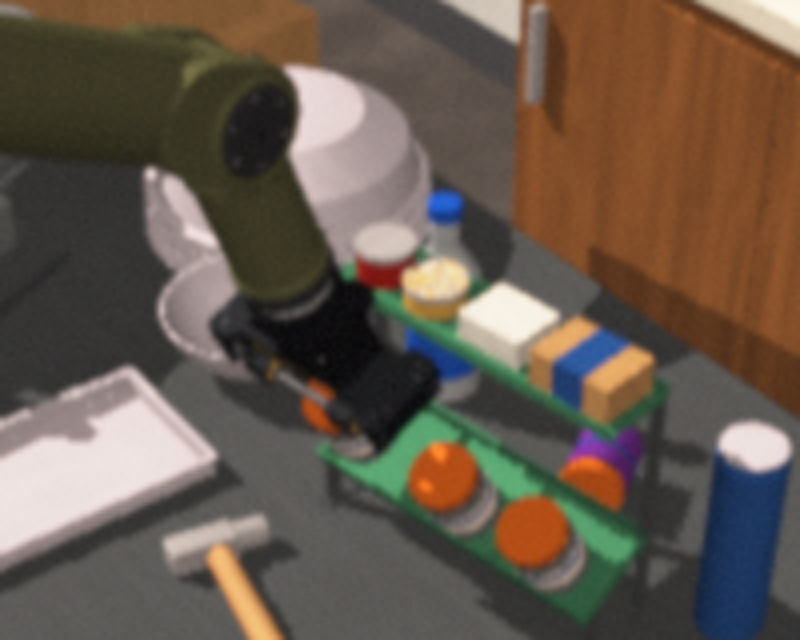

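Jar a reads about 3.1–3.8 N at the wrist, so it is full (an empty one gives under 1 N). It goes to the far tray spot.

Run:
```python
from h import *
go((530,120,155),(471.6,282.7,110),(471.6,282.7,50),(471.6,282.7,38),mx=40)
```

```text
tool d [ 62.7 -44.5  35.3] rows 3 each [ 20.9 -14.8  11.8]
tool d [168.8  28.9  50.9] rows 5 each [33.8  5.8 10.2]
tool d [ 0.2 56.5 20.2] rows 2 each [ 0.1 28.3 10.1]
tool d [ 0.  11.3  4. ] rows 1 each [ 0.  11.3  4. ]
```

Emit:
{"method": "drive_tool", "body": {
  "increments": "15 -15 12 0 255;24 -15 12 0 255;24 -15 12 0 255;34 6 10 0 255;34 6 10 0 255;34 6 10 0 255;34 6 10 0 255;34 6 10 0 255;0 15 5 0 255;0 0 0 0 255"
}}

```text
time: 11.1
position: [0.4712, 0.2837, 0.0924]
tool_rot: [-1.386, -1.559, 1.107]
ft_force: [0.4, -1.1, -3.8]
grip_width: 0.645
```

Run:
```python
from h import *
s,r=st()
go((471.6,282.7,46),(471.6,282.7,38),mx=15)
b=get_image("side");a=get_image("top")
crop(b,180,90,340,220,4,"pics/s5.png");crop(a,130,150,290,300,4,"pics/t5.png")
```

```text
t 11.1 pos [471.2 283.7  92.4] f [ 0.43 -1.11 -3.8 ] w 0.645
[[-0.122  0.333 -0.935]
 [ 0.993  0.035 -0.117]
 [-0.007 -0.942 -0.335]]
tool d [-0.8 43.8 15.3] rows 4 each [-0.2 10.9  3.8]
tool d [0.1 7.5 2.7] rows 1 each [0.1 7.5 2.7]
```

View pics/s5.png

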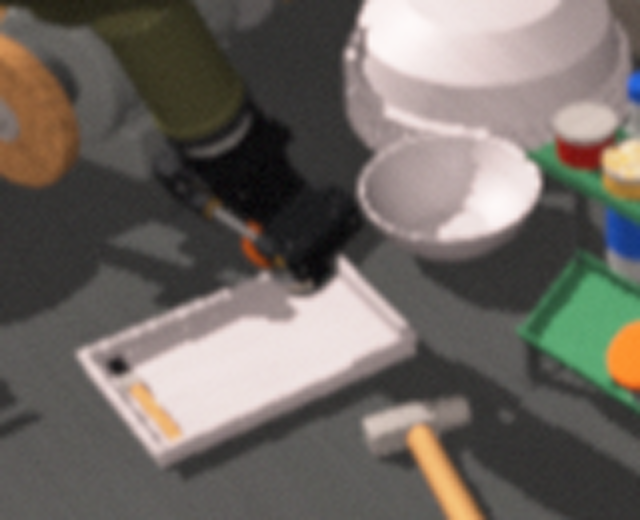

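Emit:
{"method": "drive_tool", "body": {
  "increments": "0 14 5 0 255;0 14 5 0 255;0 14 5 0 255;0 7 2.6 0 255;0 3 1 0 255;0 0 0 0 255"
}}

```text
time: 11.95
position: [0.4724, 0.2843, 0.0389]
tool_rot: [-1.385, -1.561, 1.103]
ft_force: [0.3, 0.0, -4.2]
grip_width: 0.647
```

Run:
```python
from h import *
st()
```

```text
t 11.95 pos [472.4 284.3  38.9] f [ 0.33  0.02 -4.19] w 0.647
[[-0.121  0.335 -0.934]
 [ 0.993  0.038 -0.115]
 [-0.003 -0.942 -0.337]]
```

Emit:
{"method": "drive_tool", "body": {
  "increments": "0 1.5 0.5 0 255;0 1.5 0.5 0 255;0 0 0 0 255"
}}

```text
time: 12.32
position: [0.4721, 0.2842, 0.0353]
tool_rot: [-1.385, -1.561, 1.104]
ft_force: [1.0, -0.2, -4.4]
grip_width: 0.649
```

Emit:
{"method": "drive_tool", "body": {
  "increments": "0 1.5 0.5 0 255;0 1.5 0.5 0 255;0 0 0 0 255"
}}

```text
time: 12.7
position: [0.4726, 0.2844, 0.0326]
tool_rot: [-1.385, -1.561, 1.103]
ft_force: [-2.2, -0.8, 3.0]
grip_width: 0.647
```

Emit:
{"method": "drive_tool", "body": {
  "increments": "0 0 0 0 255;0 2 -3.7 0 255;0 2.2 -3.7 0 255;0 2.5 -3.3 0 255;0 2.9 -3.2 0 255;0 0 0 0 255",
  "squeeze": 6
}}

```text
time: 13.45
position: [0.4885, 0.2856, 0.0273]
tool_rot: [-1.386, -1.56, 1.105]
ft_force: [-0.3, 0.0, -2.9]
grip_width: 0.654
```

Run:
```python
from h import *
st()
b=get_image("side");crop(b,180,90,340,220,4,"pics/s6.png")
```

```text
t 13.45 pos [488.5 285.6  27.3] f [-0.31  0.04 -2.94] w 0.654
[[-0.121  0.334 -0.935]
 [ 0.993  0.036 -0.116]
 [-0.005 -0.942 -0.336]]
```

View pics/s6.png

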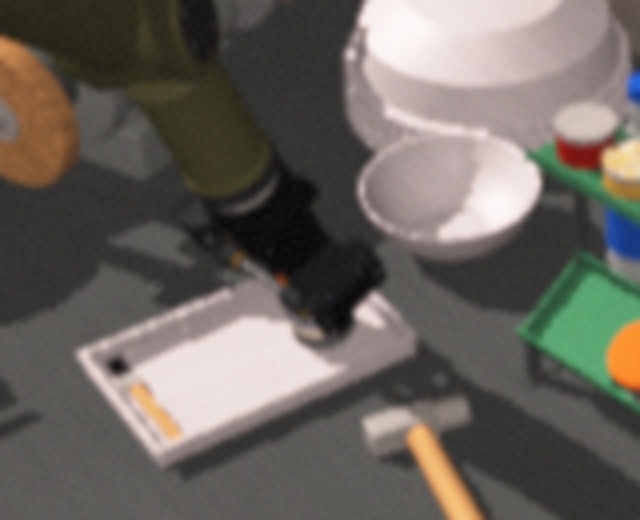

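Emit:
{"method": "drive_tool", "body": {
  "increments": "0 3 -2.8 0 255;0 3.4 -2.7 0 255;0 1 0.3 0 255;0 0 0 0 255"
}}

```text
time: 14.0
position: [0.4968, 0.2873, 0.0233]
tool_rot: [-1.386, -1.562, 1.102]
ft_force: [-1.8, -1.3, 2.3]
grip_width: 0.649
```

Run:
```python
from h import *
st()
crop(get_image("wrist"),0,0,640,400,1,"pics/w7.png")
```

```text
t 14.0 pos [496.8 287.3  23.3] f [-1.79 -1.33  2.29] w 0.649
[[-0.121  0.336 -0.934]
 [ 0.993  0.038 -0.115]
 [-0.003 -0.941 -0.338]]
```

View pics/w7.png

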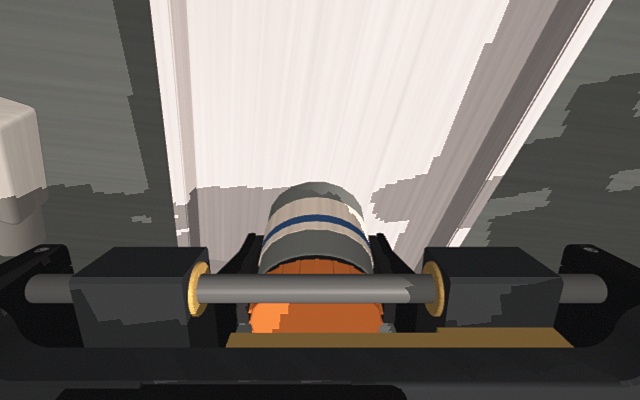

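Emit:
{"method": "drive_tool", "body": {
  "increments": "0 0.5 -1.5 0 255;0 0 0 0 255;0 0 0 0 200;0 0 0 0 80;0 0 0 0 40;0 0 0 0 40",
  "squeeze": 3
}}

```text
time: 14.8
position: [0.4973, 0.2871, 0.0225]
tool_rot: [-1.385, -1.561, 1.104]
ft_force: [-0.4, 0.4, -1.0]
grip_width: 0.809
```

Run:
```python
from h import *
st()
crop(get_image("wrist"),0,0,640,400,1,"pics/w8.png")
```

```text
t 14.8 pos [497.3 287.1  22.5] f [-0.38  0.43 -1.02] w 0.809
[[-0.122  0.334 -0.935]
 [ 0.993  0.037 -0.116]
 [-0.004 -0.942 -0.336]]
```

View pics/w8.png

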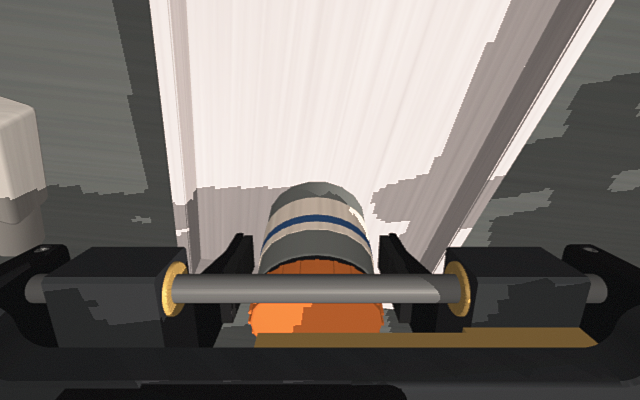

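Emit:
{"method": "drive_tool", "body": {
  "increments": "0 -30 0 0 40;0 -45 0 0 35;0 -45 0 0 35;0 -20 0 0 35"
}}

```text
time: 15.35
position: [0.4507, 0.283, 0.157]
tool_rot: [-1.383, -1.564, 1.1]
ft_force: [-0.3, 0.2, 0.2]
grip_width: 0.862
```

Run:
```python
from h import *
s,r=st()
crop(get_image("side"),180,90,340,220,4,"pics/s9.png")
m=np.array([619.7,-26.4,91.8]);ax=np.array([-.4955,-.067,.866])
pre=m+88*ax+18.7*r[:,1];print(pre)
go((520,80,180),pre,m+8*ax+18.7*r[:,1])
```

```text
t 15.35 pos [450.7 283.  157. ] f [-0.34  0.22  0.2 ] w 0.862
[[-0.122  0.336 -0.934]
 [ 0.993  0.041 -0.115]
 [-0.    -0.941 -0.338]]
[582.37525362 -31.52317051 150.41073576]
tool d [-210.7   -5.8  -48.4] rows 4 each [-52.7  -1.5 -12.1]
tool d [-118.4   44.   -35.4] rows 3 each [-39.5  14.7 -11.8]
tool d [  0.3  78.7 -14.1] rows 2 each [ 0.2 39.4 -7.1]
```

View pics/s9.png

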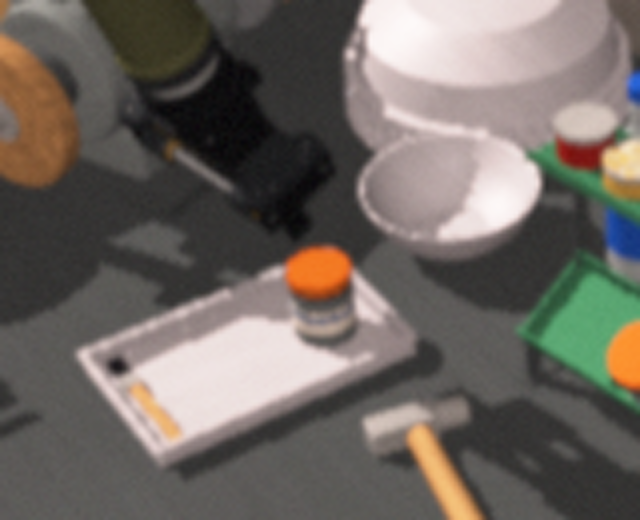

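Jar a stands upright at the far end of the tray, lid at (319,270) in this crop. Next is jar b.

Emit:
{"method": "drive_tool", "body": {
  "increments": "-40 -2 -10 0 35;-54 -2 -12 0 35;-57 -2 -13 0 35;-55 0 -13 0 35;-42 14 -12 0 35;-41 15 -12 0 35;-40 15 -12 0 35;0 0 0 0 35"
}}

```text
time: 16.4
position: [0.5822, -0.0393, 0.1475]
tool_rot: [-1.393, -1.552, 1.102]
ft_force: [-0.5, -0.0, -0.4]
grip_width: 0.863
```

Run:
```python
from h import *
s,r=st()
m=np.array([619.7,-26.4,91.8]);ax=np.array([-.4955,-.067,.866])
print(np.degrees(np.arctan2(r[1,0],r[0,0])))
go(m+88*ax+18.7*r[:,1],m+8*ax+18.7*r[:,1])
cv2.imwrite("pics/w9.png",get_image("wrist")["img"][:,:,::-1])
```

```text
t 16.4 pos [582.2 -39.3 147.5] f [-0.52 -0.04 -0.44] w 0.863
[[-0.112  0.335 -0.936]
 [ 0.994  0.031 -0.108]
 [-0.007 -0.942 -0.336]]
96.4588187063124
tool d [ 7.5 -2.4 -2. ] rows 1 each [ 7.5 -2.4 -2. ]
tool d [  1.4  78.7 -14.4] rows 2 each [ 0.7 39.3 -7.2]
```

View pics/w9.png

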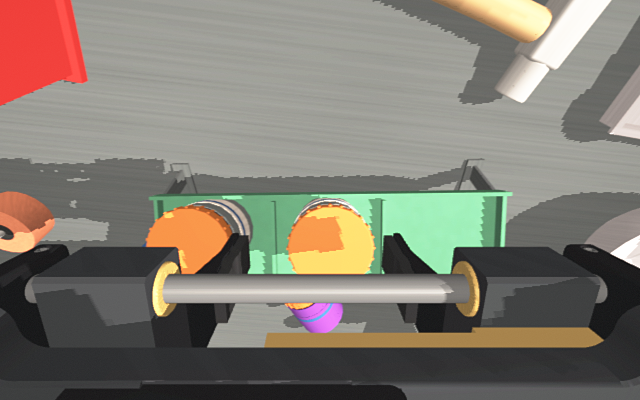

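Emit:
{"method": "drive_tool", "body": {
  "increments": "7.5 -1 -1 -1 35;0 19 -4 0 35;0 20 -3.5 0 35;0 19 -4 0 35;0 19 -4 0 35;0 0 0 0 35"
}}

```text
time: 17.2
position: [0.6204, -0.0188, 0.0802]
tool_rot: [-1.375, -1.573, 1.123]
ft_force: [-0.3, -0.5, -0.5]
grip_width: 0.862
```

Run:
```python
from h import *
s,r=st()
m=np.array([619.7,-26.4,91.8]);ax=np.array([-.4955,-.067,.866])
go(m+8*ax+18.7*r[:,1])
```

```text
t 17.2 pos [620.4 -18.8  80.2] f [-0.28 -0.47 -0.46] w 0.862
[[-0.141  0.331 -0.933]
 [ 0.99   0.038 -0.136]
 [-0.01  -0.943 -0.333]]
tool d [-7.6 -0.6 -0.7] rows 1 each [-7.6 -0.6 -0.7]
```

Emit:
{"method": "drive_tool", "body": {
  "increments": "-7.4 0 0 1 35;0 0 0 0 255;0 0 0 0 255;0 0 0 0 255;0 0 0 0 255;0 0 0 0 255",
  "squeeze": 30
}}

```text
time: 17.95
position: [0.6231, -0.0269, 0.083]
tool_rot: [-1.384, -1.563, 1.102]
ft_force: [-2.5, 2.5, 6.9]
grip_width: 0.65
```

Run:
```python
from h import *
s,r=st()
m=np.array([619.7,-26.4,91.8]);ax=np.array([-.4955,-.067,.866])
go(m+8*ax+18.7*r[:,1]);print(ax@(s["position"]*1000-18.7*r[:,1]-m))
```

```text
t 17.95 pos [623.1 -26.9  83. ] f [-2.52  2.48  6.87] w 0.65
[[-0.123  0.335 -0.934]
 [ 0.992  0.039 -0.116]
 [-0.002 -0.941 -0.337]]
tool d [0.8 1.4 1.6] rows 1 each [0.8 1.4 1.6]
9.086760342102231
```

Emit:
{"method": "drive_tool", "body": {
  "increments": "0 -10 1.8 0 255;0 -13 2.4 0 255;0 -13 2.4 0 255;0 -13 2.4 0 255;0 0 0 0 255;0 0 0 0 255;0 0 0 0 255;0 0 0 0 255;0 0 0 0 255;0 0 0 0 255"
}}

```text
time: 19.2
position: [0.5978, -0.0313, 0.1252]
tool_rot: [-1.385, -1.56, 1.104]
ft_force: [0.2, -0.2, -4.6]
grip_width: 0.649
```

Run:
```python
from h import *
st();crop(get_image("side"),230,60,430,220,4,"pics/s10.png");s,r=st();print(s["joint_positions"].round(3))
```

```text
t 19.2 pos [597.8 -31.3 125.2] f [ 0.25 -0.23 -4.6 ] w 0.649
[[-0.121  0.334 -0.935]
 [ 0.993  0.037 -0.116]
 [-0.004 -0.942 -0.336]]
t 19.25 pos [597.8 -31.3 125.3] f [-0.35 -0.35 -5.04] w 0.645
[[-0.121  0.334 -0.935]
 [ 0.993  0.037 -0.116]
 [-0.004 -0.942 -0.336]]
[-1.104  0.065  1.193  2.044 -0.183  0.743  1.885]
```

View pics/s10.png

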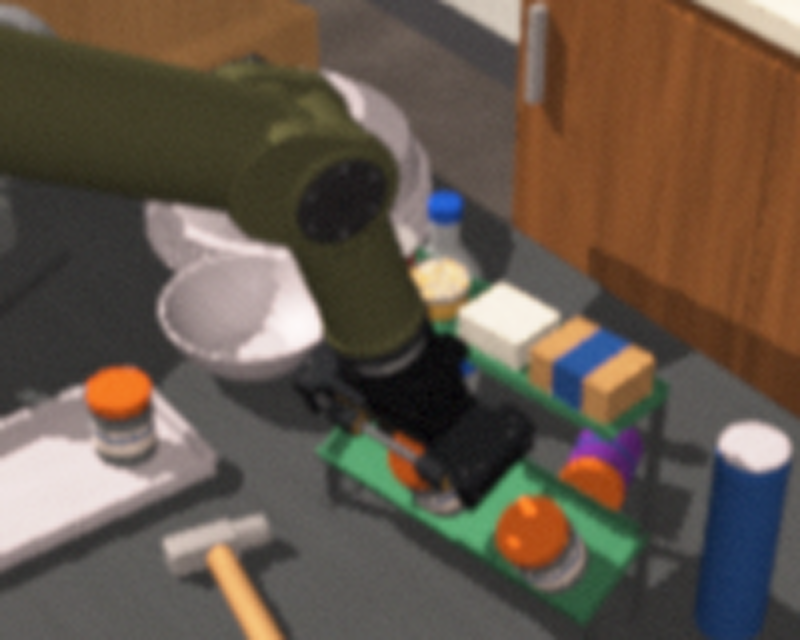

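Jar b reads about 4.6–5.0 N, so it is full too. It goes to the near tray spot.

Run:
```python
from h import *
go((545,20,150),(382,287.4,105),(382,287.4,50),mx=42)
```

```text
tool d [ 57.2 -39.   35.1] rows 2 each [ 28.6 -19.5  17.6]
tool d [285.4  -2.2 136.5] rows 8 each [35.7 -0.3 17.1]
tool d [ 0.2 51.8 18.5] rows 2 each [ 0.1 25.9  9.3]
```

Emit:
{"method": "drive_tool", "body": {
  "increments": "14 -13 12 0 255;21 -13 12 0 255;22 -13 11 0 255;35.7 0 17 0 255;35.7 0 17 0 255;35.7 0 17 0 255;35.7 0 17 0 255;35.7 0 17 0 255;35.7 0 17 0 255;35.7 0 17 0 255;35.7 0 17 0 255;0 0 0 0 255"
}}

```text
time: 20.75
position: [0.3816, 0.2906, 0.1028]
tool_rot: [-1.381, -1.565, 1.107]
ft_force: [1.0, -0.5, -4.7]
grip_width: 0.649
```

Run:
```python
from h import *
s,r=st();print(s["joint_positions"].round(3))
go((382,287.4,50),(382,287.4,39),mx=20)
```

```text
t 20.75 pos [381.6 290.6 102.8] f [ 0.99 -0.49 -4.72] w 0.649
[[-0.127  0.334 -0.934]
 [ 0.992  0.039 -0.12 ]
 [-0.003 -0.942 -0.336]]
[-1.201 -0.155  0.294  2.254  0.392  0.827  0.556]
tool d [-3.1 49.7 17.7] rows 3 each [-1.  16.6  5.9]
tool d [ 0.  10.4  3.7] rows 1 each [ 0.  10.4  3.7]
```

Reachable. I'll lower onto the floor.

Emit:
{"method": "drive_tool", "body": {
  "increments": "-1 17 6 0 255;-1 17 6 0 255;-1 16 6 0 255;0 7 2.5 0 255;0 3 1 0 255;0 1.5 0.5 0 255;0 0 0 0 255"
}}

```text
time: 21.62
position: [0.384, 0.2848, 0.0383]
tool_rot: [-1.385, -1.561, 1.103]
ft_force: [0.3, -0.6, -4.8]
grip_width: 0.648
```

Run:
```python
from h import *
s,r=st();print(s["joint_positions"].round(3))
crop(get_image("side"),180,90,340,220,4,"pics/s11.png")
```

```text
t 21.62 pos [384.  284.8  38.3] f [ 0.3  -0.56 -4.76] w 0.648
[[-0.121  0.335 -0.934]
 [ 0.993  0.038 -0.115]
 [-0.003 -0.942 -0.337]]
[-1.19  -0.049  0.312  2.32   0.417  0.658  0.511]
```

View pics/s11.png

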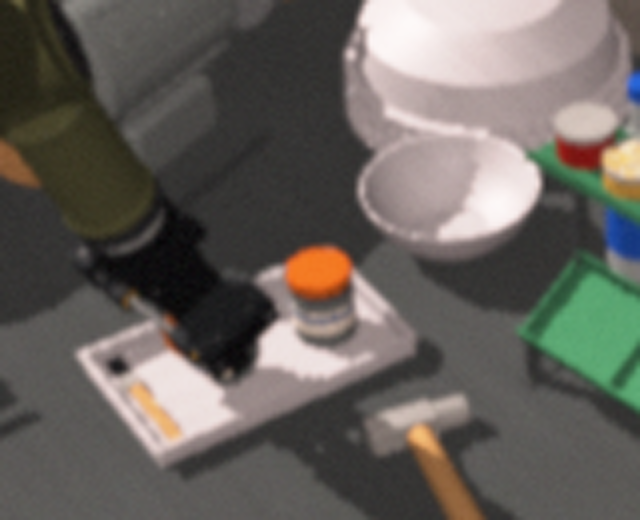

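Emit:
{"method": "drive_tool", "body": {
  "increments": "0 1.5 0.5 0 255;0 1.5 0.5 0 255;0 0 0 0 255"
}}

```text
time: 22.05
position: [0.3837, 0.2843, 0.0345]
tool_rot: [-1.385, -1.561, 1.104]
ft_force: [0.3, -0.4, -5.0]
grip_width: 0.647
```

Emit:
{"method": "drive_tool", "body": {
  "increments": "0 1.5 0.5 0 255;0 1.5 0.5 0 255;0 0 0 0 255"
}}

```text
time: 22.42
position: [0.3848, 0.2847, 0.0328]
tool_rot: [-1.386, -1.562, 1.103]
ft_force: [-2.6, -3.7, 6.9]
grip_width: 0.649
```

Emit:
{"method": "drive_tool", "body": {
  "increments": "0 0 0 0 255;0 2 -3.7 0 255;0 2.2 -3.7 0 255;0 2.5 -3.3 0 255;0 2.9 -3.2 0 255;0 3 -2.8 0 255;0 3.4 -2.7 0 255;0 0 0 0 255",
  "squeeze": 6
}}

```text
time: 23.42
position: [0.4075, 0.2872, 0.0228]
tool_rot: [-1.385, -1.561, 1.104]
ft_force: [0.3, 1.1, -2.9]
grip_width: 0.653
```

Run:
```python
from h import *
st();crop(get_image("wrist"),0,0,640,400,1,"pics/w12.png")
```

```text
t 23.43 pos [407.5 287.2  22.8] f [ 0.31  1.08 -2.94] w 0.653
[[-0.121  0.334 -0.935]
 [ 0.993  0.037 -0.116]
 [-0.004 -0.942 -0.336]]
```

View pics/w12.png

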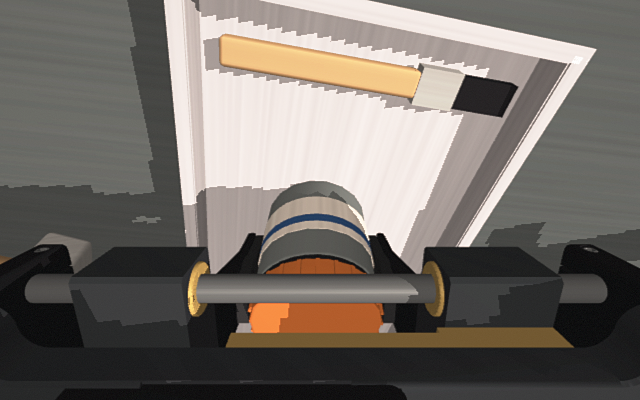

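Emit:
{"method": "drive_tool", "body": {
  "increments": "0 1 0 0 255;0 0.5 -1 0 255;0 0 0 0 255;0 0 0 0 200;0 0 0 0 80;0 0 0 0 40;0 0 0 0 40",
  "squeeze": 3
}}

```text
time: 24.35
position: [0.409, 0.2875, 0.022]
tool_rot: [-1.385, -1.561, 1.103]
ft_force: [0.3, 0.5, 0.1]
grip_width: 0.807
```

Emit:
{"method": "drive_tool", "body": {
  "increments": "0 -30 0 0 40;0 -45 0 0 35;0 -45 0 0 35"
}}

```text
time: 24.72
position: [0.3682, 0.2826, 0.136]
tool_rot: [-1.385, -1.561, 1.104]
ft_force: [-0.1, 1.2, 0.8]
grip_width: 0.86
```

Run:
```python
from h import *
s,r=st();print(s["joint_positions"].round(3))
crop(get_image("side"),180,90,340,220,4,"pics/s13.png");cv2.imwrite("pics/t13.png",get_image("top")["img"][:,:,::-1])
m=np.array([632,-120,91.9]);ax=np.array([-.4955,-.067,.866])
go((520,-20,170),m+88*ax+18.7*r[:,1],m+8*ax+18.7*r[:,1])
```

```text
t 24.73 pos [368.2 282.6 136. ] f [-0.08  1.21  0.79] w 0.86
[[-0.121  0.334 -0.935]
 [ 0.993  0.037 -0.116]
 [-0.004 -0.942 -0.336]]
[-1.211 -0.237  0.274  2.244  0.396  0.925  0.547]
tool d [-322.     8.8 -115.5] rows 7 each [-46.    1.3 -16.5]
tool d [-113.7   38.8  -50.9] rows 3 each [-37.9  12.9 -17. ]
tool d [  0.2  78.8 -13.9] rows 2 each [ 0.1 39.4 -7. ]
```

View pics/s13.png

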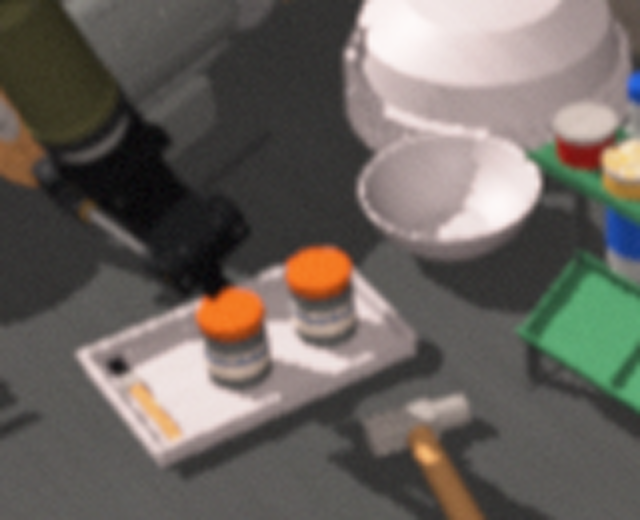

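View pics/t13.png

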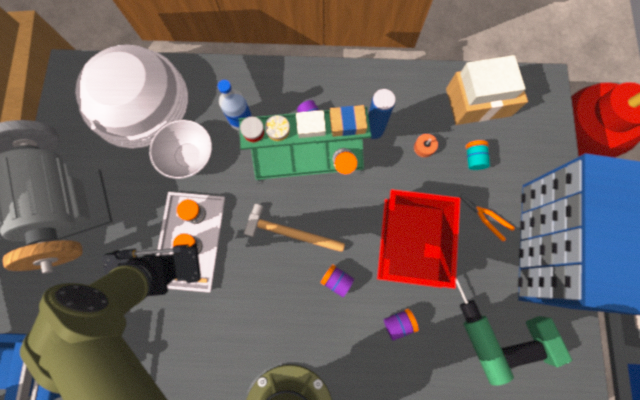

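Both jars stand upright in the tray, at top-view (188,210) and (184,243), and the hammer hasn't moved. Next is jar c.

Emit:
{"method": "drive_tool", "body": {
  "increments": "-30 0 -10 0 35;-46 1 -16 0 35;-49 1.5 -18 0 35;-49 1.5 -18 0 35;-49 1.5 -18 0 35;-49 1.5 -18 0 35;-49 1.5 -18 0 35;-38 13 -17 0 35;-38 13 -17 0 35;-34 13 -17 0 35;0 0 0 0 35"
}}

```text
time: 26.2
position: [0.5863, -0.1125, 0.1452]
tool_rot: [-1.388, -1.553, 1.105]
ft_force: [0.1, -0.1, 0.5]
grip_width: 0.865
```

Run:
```python
from h import *
s,r=st();print(s["joint_positions"].round(3))
m=np.array([632,-120,91.9]);ax=np.array([-.4955,-.067,.866])
go(m+88*ax+18.7*r[:,1],m+8*ax+18.7*r[:,1])
cv2.imwrite("pics/w14.png",get_image("wrist")["img"][:,:,::-1])
```

```text
t 26.2 pos [ 586.3 -112.5  145.2] f [ 0.1  -0.09  0.5 ] w 0.865
[[-0.117  0.332 -0.936]
 [ 0.993  0.033 -0.112]
 [-0.006 -0.943 -0.333]]
[-0.407  0.025  0.629  2.003 -0.167  0.801  2.004]
tool d [-13.7  -2.7  -8.2] rows 1 each [-13.7  -2.7  -8.2]
tool d [  1.1  78.6 -14.6] rows 2 each [ 0.6 39.3 -7.3]
```

View pics/w14.png

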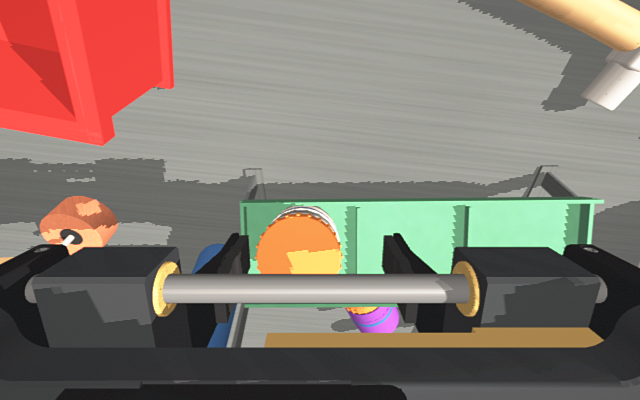

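Emit:
{"method": "drive_tool", "body": {
  "increments": "-12.5 -2 -8 0 35;0 0 0 0 35;0 19 -4 0 35;0 20 -3.5 0 35;0 19 -4 0 35;0 19 -3.5 0 35;0 0 0 0 35"
}}

```text
time: 27.12
position: [0.6325, -0.114, 0.0817]
tool_rot: [-1.38, -1.559, 1.107]
ft_force: [-0.7, -0.9, -0.9]
grip_width: 0.86
```

Run:
```python
from h import *
s,r=st()
m=np.array([632,-120,91.9]);ax=np.array([-.4955,-.067,.866])
go(m+8*ax+18.7*r[:,1])
cv2.imwrite("pics/w15.png",get_image("wrist")["img"][:,:,::-1])
```

```text
t 27.12 pos [ 632.5 -114.    81.7] f [-0.69 -0.93 -0.91] w 0.86
[[-0.123  0.33  -0.936]
 [ 0.992  0.039 -0.117]
 [-0.002 -0.943 -0.332]]
tool d [-6.   0.8 -0.8] rows 1 each [-6.   0.8 -0.8]
```

View pics/w15.png

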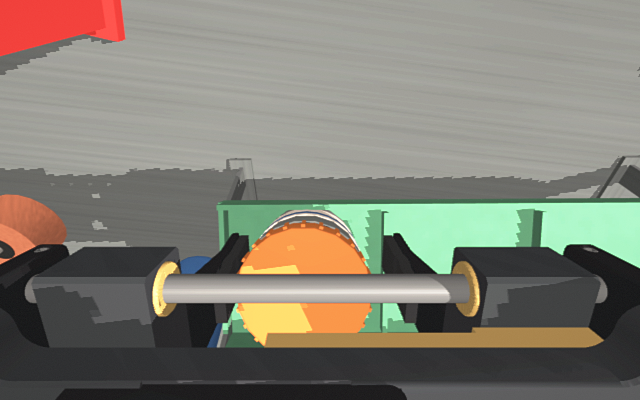

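Emit:
{"method": "drive_tool", "body": {
  "increments": "-5.5 0 0 0 35;0 0 0 0 35;0 0 0 0 255;0 0 0 0 255;0 0 0 0 255;0 0 0 0 255;0 0 0 0 255",
  "squeeze": 30
}}

```text
time: 28.05
position: [0.6346, -0.1211, 0.0836]
tool_rot: [-1.384, -1.56, 1.104]
ft_force: [-0.7, 1.5, 3.3]
grip_width: 0.65
```

Emit:
{"method": "drive_tool", "body": {
  "increments": "0 -10 1.8 0 255;0 -13 2.4 0 255;0 -13 2.4 0 255;0 -13 2.4 0 255;0 0 0 0 255;0 0 0 0 255;0 0 0 0 255;0 0 0 0 255;0 0 0 0 255;0 0 0 0 255"
}}

```text
time: 29.3
position: [0.6098, -0.1242, 0.1265]
tool_rot: [-1.384, -1.56, 1.105]
ft_force: [-0.0, 0.8, -1.2]
grip_width: 0.65
```

Run:
```python
from h import *
st();crop(get_image("side"),280,90,440,220,4,"pics/s16.png");s,r=st();print(s["joint_positions"].round(3))
```

```text
t 29.3 pos [ 609.8 -124.2  126.5] f [-0.04  0.77 -1.22] w 0.65
[[-0.122  0.333 -0.935]
 [ 0.993  0.037 -0.116]
 [-0.004 -0.942 -0.335]]
t 29.35 pos [ 609.8 -124.2  126.5] f [-0.3  -0.1  -1.38] w 0.649
[[-0.122  0.333 -0.935]
 [ 0.993  0.037 -0.116]
 [-0.004 -0.942 -0.335]]
[-0.381  0.118  0.646  1.966 -0.273  0.776  2.109]
```

View pics/s16.png

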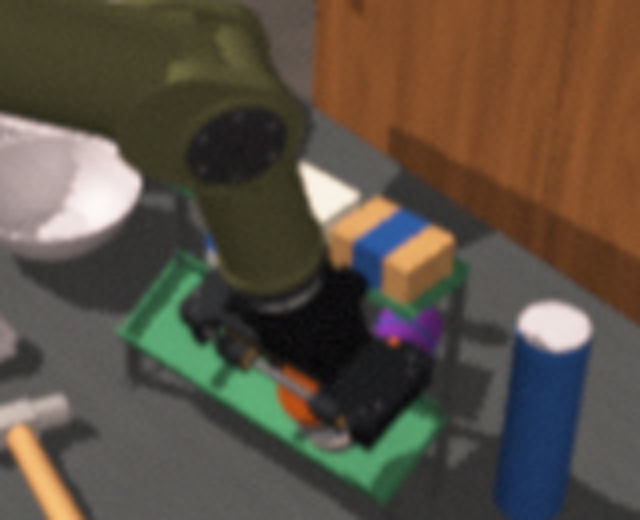

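Jar c reads about −1.3 N, so it is empty and goes to the crate. I'll refine the crate rim first.

Run:
```python
from h import *
a=get_image("top");b=get_image("side")
crop(a,370,180,470,295,5,"pics/tc2.png");crop(b,300,220,420,330,5,"pics/sc2.png")
```

```text
(no output)
```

View pics/sc2.png

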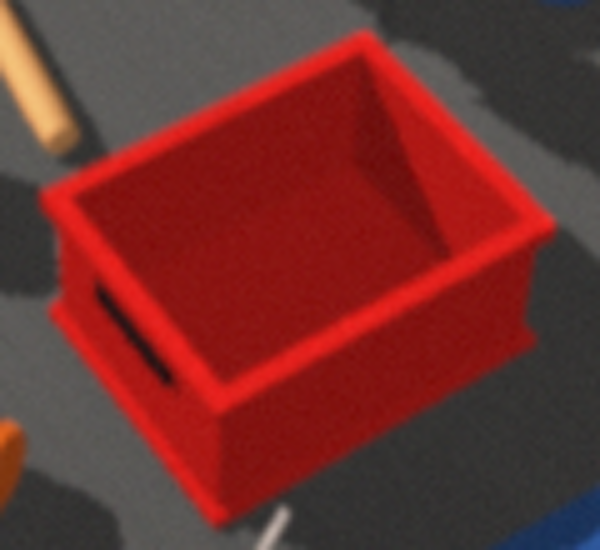

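View pics/tc2.png

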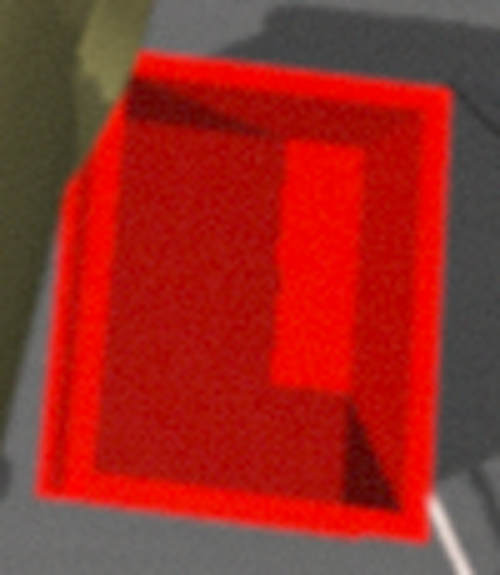

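Run:
```python
from h import *
a=get_image("top");b=get_image("side")
P=np.array([plane(b,u,v,.11) for u,v in [(374,226.6),(411,264.2),(344,301.8),(308.4,260)]])*1000
print(P.round(1),P.mean(0).round(1))
Q=np.array([plane(a,u,v,.11) for u,v in [(391,189.4),(460.4,198),(455.6,288),(386,277.5)]])*1000
print(Q.round(1),Q.mean(0).round(1))
for M in (P,Q):
    f=M[0]+M[1]-M[2]-M[3];print(np.degrees(np.arctan2(f[1],f[0])))
```

```text
[[ 552.3 -244.1  110. ]
 [ 536.  -411.1  110. ]
 [ 316.3 -390.6  110. ]
 [ 327.7 -224.3  110. ]] [ 433.1 -317.5  110. ]
[[ 552.2 -240.1  110. ]
 [ 535.6 -414.3  110. ]
 [ 314.4 -392.1  110. ]
 [ 333.3 -226.5  110. ]] [ 433.9 -318.2  110. ]
-5.182651321306647
-4.655875867238228
```

Run:
```python
from h import *
go((550,-140,190),(439,-317.5,190),(439,-317.5,66),mx=42)
```

```text
tool d [ -8.6 -80.2  36.5] rows 3 each [ -2.9 -26.7  12.2]
tool d [-162.7  -43.6  124.3] rows 5 each [-32.5  -8.7  24.9]
tool d [  0.4 116.8  41.6] rows 3 each [ 0.1 38.9 13.9]
```

Emit:
{"method": "drive_tool", "body": {
  "increments": "0 -20 10 0 255;-4 -30 13 0 255;-5 -30 14 0 255;-32.5 -8.7 25 0 255;-32.5 -8.7 25 0 255;-32.5 -8.7 25 0 255;-32.5 -8.7 25 0 255;-32.5 -8.7 25 0 255;0 0 0 0 255"
}}

```text
time: 30.68
position: [0.4361, -0.3216, 0.1898]
tool_rot: [-1.39, -1.554, 1.1]
ft_force: [-0.0, -0.3, -0.4]
grip_width: 0.648
```

Run:
```python
from h import *
s,r=st();print(s["joint_positions"].round(3))
go((439,-317.5,66),mx=30)
crop(get_image("side"),260,120,460,320,3,"pics/s17.png")
```

```text
t 30.68 pos [ 436.1 -321.6  189.8] f [-0.01 -0.3  -0.42] w 0.648
[[-0.115  0.334 -0.935]
 [ 0.993  0.035 -0.109]
 [-0.004 -0.942 -0.336]]
[-0.26  -0.151  0.962  2.006 -0.147  0.99   2.464]
tool d [  4.3 117.7  38.4] rows 5 each [ 0.9 23.5  7.7]
```

View pics/s17.png

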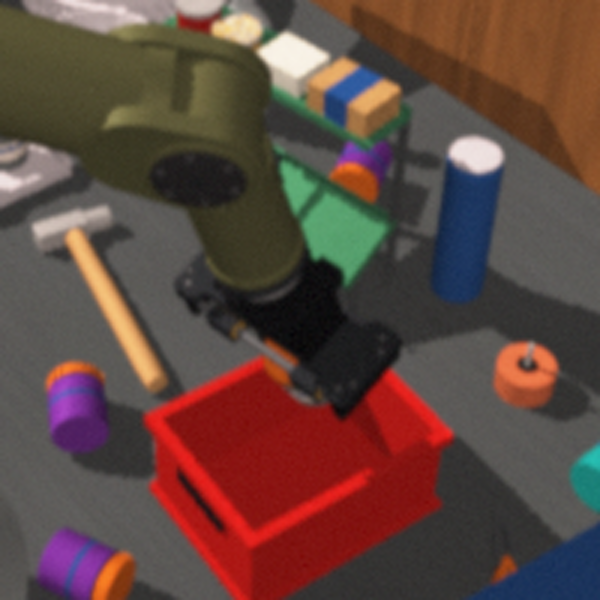

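Emit:
{"method": "drive_tool", "body": {
  "increments": "1 24 7.7 0 255;1 24 7.7 0 255;1 24 7.7 0 255;1 24 7.7 0 255;0 10 3.4 0 255;0 8 2.5 0 255;0 0 0 0 255"
}}

```text
time: 31.6
position: [0.4405, -0.3146, 0.0872]
tool_rot: [-1.387, -1.555, 1.111]
ft_force: [0.4, 0.4, -0.3]
grip_width: 0.651
```

Run:
```python
from h import *
s,r=st()
crop(get_image("side"),260,160,460,320,4,"pics/s18.png");crop(get_image("wrist"),0,0,640,400,1,"pics/w18.png")
```

```text
t 31.6 pos [ 440.5 -314.6   87.2] f [ 0.36  0.38 -0.27] w 0.651
[[-0.121  0.33  -0.936]
 [ 0.993  0.031 -0.117]
 [-0.01  -0.943 -0.332]]
```

View pics/s18.png

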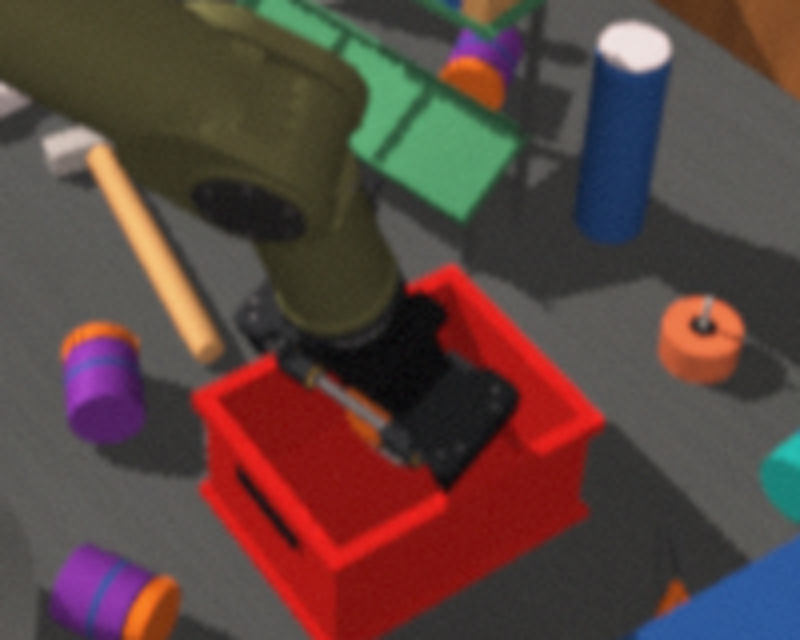

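View pics/w18.png

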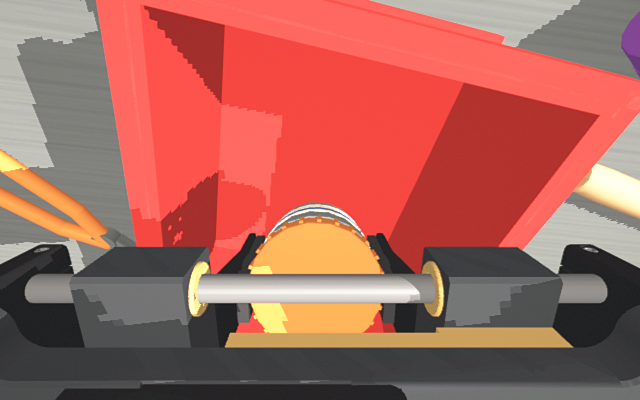

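Emit:
{"method": "drive_tool", "body": {
  "increments": "0 8 3 0 255;0 7 2.5 0 255;0 5 2 0 255;0 0 0 0 255"
}}

```text
time: 32.2
position: [0.4409, -0.3148, 0.0666]
tool_rot: [-1.387, -1.556, 1.113]
ft_force: [0.5, 0.0, -0.7]
grip_width: 0.648
```

Emit:
{"method": "drive_tool", "body": {
  "increments": "0 0 0 0 60;0 0 0 0 40;0 0 0 0 35;0 0 0 0 35"
}}

```text
time: 32.7
position: [0.4407, -0.3154, 0.0668]
tool_rot: [-1.388, -1.556, 1.112]
ft_force: [-0.5, -0.4, 0.7]
grip_width: 0.854
```

Emit:
{"method": "drive_tool", "body": {
  "increments": "0 -15 0 0 35;0 -35 0 0 35;0 -45 0 0 35;0 -45 0 0 35;0 -45 0 0 35;0 0 0 0 35"
}}

```text
time: 33.45
position: [0.3795, -0.3236, 0.2466]
tool_rot: [-1.399, -1.555, 1.113]
ft_force: [-0.2, 0.2, -0.9]
grip_width: 0.862
```

Run:
```python
from h import *
s,r=st();print(s["joint_positions"].round(3))
cv2.imwrite("pics/s20.png",get_image("side")["img"][:,:,::-1]);cv2.imwrite("pics/t20.png",get_image("top")["img"][:,:,::-1])
```

```text
t 33.45 pos [ 379.5 -323.6  246.6] f [-0.19  0.21 -0.88] w 0.862
[[-0.118  0.338 -0.934]
 [ 0.993  0.023 -0.117]
 [-0.018 -0.941 -0.338]]
[ 0.736 -0.182  0.103  1.979 -0.277  1.141  2.622]
```

View pics/s20.png

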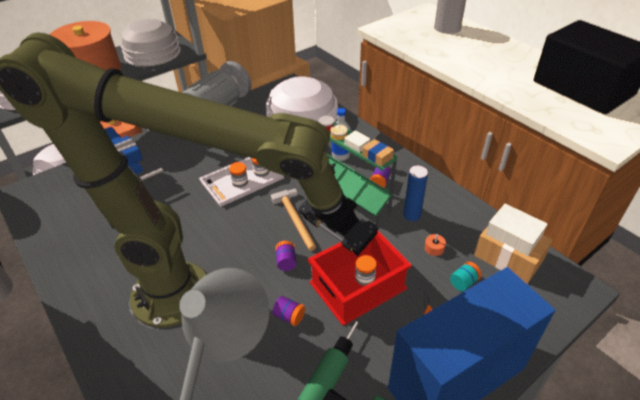

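View pics/t20.png

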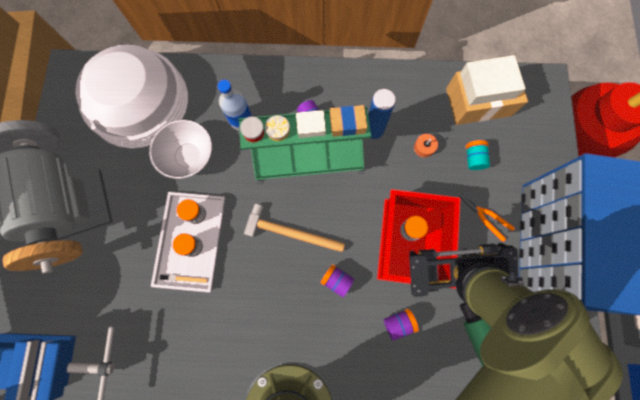

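The top view shows jars at tray (188,210) and (184,244), and one in the crate at (415,228). Bystanders look unchanged. One last numeric check, then I'll hand in.

Run:
```python
from h import *
from bench import workorder
a=get_image("top");b=get_image("side")
A=[x for x in blobs(a,(5,170,120),(20,255,255))[0] if 150<x[0][0]<225 and 195<x[0][1]<260];B=[x for x in blobs(b,(5,170,120),(20,255,255))[0] if 220<x[0][0]<280 and 150<x[0][1]<190]
print(A,B)
for x in A: print((plane(a,*x[0],.073)*1000).round(1))
a0=cv2.imread("pics/top0.png")[:,:,::-1];d=cv2.absdiff(a0,a["img"]).max(2)
for n,(x0,y0,x1,y1) in dict(hammer=(240,200,350,255),rackstock=(235,100,370,145),drum=(412,130,442,160),bowl=(148,120,212,180),purple1=(320,262,356,298)).items(): print(n,(d[y0:y1,x0:x1]>60).mean().round(3))
s=ctrl.get_state();print(s["ft_force"],abs(s["qd"]).max())
workorder.close_job()
```

```text
[([187.6, 209.6], [177, 200, 22, 20, 353]), ([183.7, 244.0], [173, 234, 22, 21, 369])] [([237.1, 168.1], [229, 162, 17, 13, 167])]
[490. 283.  73.]
[400.5 282.7  73. ]
hammer 0.078
rackstock 0.0
drum 0.0
bowl 0.0
purple1 0.0
[-0.4216386  -0.98023504  0.30892437] 0.01359180950731665
the job is handed in; nothing more can be done
```

The job is handed in at about 33.5 s. All three jars were lifted one at a time, held still for about 0.75 s to weigh, and put away before the next was taken.

| Jar | Weight felt | Verdict | Placed |
|---|---|---|---|
| a | 3.1–4.4 N | full | tray, far spot |
| b | 4.6–5.0 N | full | tray, near spot |
| c | about 1.3 N at the rack, 0.3–0.7 N over the crate | empty | red crate |

- **Tool lean:** the moves cannot tilt the tool, and the overhead shelf blocked a straight-down grip. I pushed against the arm's reach limit above the rack, which left the tool leaning about 20° for the rest of the job. During one push, joint 4 read 0.057 rad against its 0.06 limit. I don't know whether that counts as passing the range.
- **Placing:** jars a and b were set edge first on the tray floor and rolled upright under a light grip. Jar c was released about 2–3 cm above the crate floor.
- **Last checks:** the top view showed jars a and b at about (490, 283) and (400, 283) mm, within 7 mm of the spots I aimed for, clear of the brush. Jar c was inside the crate. The arm was still, with no contact force.
- **Upright check:** the final side-view measurement found only one of the two tray lids, because the arm was in front of the other. That jars a and b are upright rests on the earlier pictures and the top view.
- **Bystanders:** there was no image change at the rack stock, drum, bowl or the one purple jar I compared. The hammer region differed in 8% of its pixels; the pictures show the hammer in the same place, and I take the difference as shadow.

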